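# Free the jam in the sorting tray and send the tin home

## Task

In the wooden tray, the small round tin and the roll of tape have jammed side by side in front of the narrow channel. Nudge the roll well back into the wide part of the tray, clear of the opening, and only then slide the tin in through the open end of the channel and along it until it sits against the end stop. Keep both flat on the tray floor (push or drag, do not pick them up), leave the roll behind in the wide part, and leave everything else on the bench as it is.

Things in the scene. Friction and masses are not known exactly. Their poses are not given: they have to be found in the camera images.
- tray: Wooden tray fixed to the bench: a wide part that necks down to a narrow channel. Origin at bench height in the middle of the neck, where the two meet; x runs along the channel from the wide part towards the end stop, y to the left of that, z up. Floor 6 mm above the origin throughout. Walls 12 mm thick.
- wide (a point): Middle of the wide part, on the tray floor: tray (-100, 0, 6) mm. Inside, the wide part spans tray x -195 to about -6 mm, y -82 to +82 mm; wall tops at tray z = 28 mm. Its front wall is a shoulder on each side of the opening, its face running from (x -6, y 41) to (x -18, y 82) mm, and mirrored.
- neck (a point): Middle of the opening of the channel, on the tray floor: tray (0, 0, 6) mm. Channel inside: y -35 to +35, x 0 to 130 mm. From x = 10 mm on, aluminium lips (underside z = 36, top z = 40 mm) overhang it by 10 mm from each side and leave a slot 50 mm wide from above, too narrow for the tin: it enters only here.
- stop (a point): Foot of the end stop's inner face, on the tray floor: tray (130, 0, 6) mm. The tin touches the stop when its origin is 28.5 mm before this point. The cup and the brake pad lie just outside the tray beside the channel.
- tin: Low round tin, white rim and dark lid, 57 mm diameter, 24 mm high, about 60 g, loose; origin at the centre of its underside. It starts on the tray floor about 54 mm before the neck (tray x), 36.5 mm to one side of the middle line; which side varies, the roll is on the other.
- roll: Roll of masking tape lying flat, 86 mm outside diameter, open hole of 54 mm diameter right through (a closed gripper can reach in and drag it), 18 mm high, about 70 g, loose; origin in the middle of the hole at its underside. It starts on the tray floor about 54 mm before the neck, 36.5 mm off the middle line, almost touching the tin and the side wall.
- cup: Bystander: loose silvery bearing cup, 45 mm diameter, 19 mm high, beside the channel; origin at the centre of its underside.
- brake_pad: Bystander: loose black brake pad, 10x52x23 mm, on the other side of the channel; origin at the centre of its underside.

How it is judged:
On the way:
1. the roll has been nudged back, its middle more than 85 mm behind the neck, while the tin is still outside the channel (x of roll in the frame of tray below -0.085 m and x of tin in the frame of tray below 0 m), for 0.2 s.
At the end, for the whole second after the job is handed in: The tin lies flat on the tray floor in the channel, within 9 mm of the end stop; the roll lies flat on the floor of the wide part, its middle at least 80 mm behind the neck; both are at rest (x of tin in the frame of tray above 0.0925 m and horizontal distance between tin and stop below 0.0385 m and z of each of tin, roll in the frame of tray below 0.012 m and angle between each of tin, roll's own z axis and vertical below 0.12 rad and linear speed of each of tin, roll below 0.02 m/s and x of roll in the frame of tray between -0.16 and -0.08 m and y of roll in the frame of tray between -0.045 and 0.045 m); the robot touches nothing.
It fails at once if the tin or the roll is lifted more than 19 mm off the tray floor (z of any of tin, roll in the frame of tray above 0.025 m).
It fails at once if a bystander (cup or brake pad) is moved more than 30 mm (distance of any of cup, brake_pad from where it was at the start of the episode above 0.03 m).
It also fails if it takes over 42 s, if anything falls off the work surface, if the arm or the gripper's body presses on something with over 40 N, if the wrist force passes 120 N, or if a joint passes its speed limit or range.

## Robot

A 6-joint arm with a two-finger parallel gripper is mounted at the origin on a cart in front of the work surface, level with it; the furniture and walls round the work are solid. World frame = base frame: x ahead of the robot, y to its left, z up, the work surface at z = 0. Lengths are in m, angles in rad, forces in N, time in s.
With the tool pointing down it reaches from about 0.3 to 0.775 m from the base axis. Payload 14.6 kg.
Tool frame: the origin (TCP) lies at the very end of the fingers, on their centre line; the grasp point (between the pads) lies 19 mm behind it; z points along the fingers, y is the line along which they close (so a half turn about z gives the same grasp; the last joint's range is limited). The gripper opens to 94 mm and grips with 3 to 60 N. Pads are 16 mm wide; open, the fingers measure 119 mm over their backs; the gripper's body (75 mm by 177 mm) begins 78 mm behind the grasp point.
Start: joints at [1.189, 0.3, 1.521, -0, 1.321, -0.067], TCP at [0.17, 0.523, 0.205] pointing down, gripper open.
Joint ranges: [-3.03, 3.03], [-0.79, 2.21], [0.23, 2.52], [-1.04, 4.18], [0, 3.07], [-2.55, 2.55]. Speed limits (rad/s): [2.22, 2.22, 2.57, 3.14, 3.14, 3.14].

## Interface

Orientations are given as [roll, pitch, yaw] about the fixed x, y, z axes, in that order (R = Rz(yaw) Ry(pitch) Rx(roll)).
In Python, from station import ctrl, cams gives the robot as it stands. The module is installed in compiled form; this text tells all that it offers.
- The arm moves only by the tool arm_command, never from a script. Its argument "plan" is a list that holds one entry, the list of rows, each a list of 7 numbers: the shift along the tool's x, y, z in a scale on which 1.0 is 600 mm, then the turn, a rotation vector about the tool's x, y, z in fractions of the full range, 1 being 2 pi rad, then the closure, from -1 (fully open) to 1 (shut). A call has 1 to 12 rows; each row is the pose to reach, as a shift and turn from the pose commanded when the call began, along the tool's axes at that moment; what a row does not reach only later rows make up. A row lasts 1/10 s, in which the tool goes at most 50 mm and 8.59 degrees, less where a joint would pass 70% of its speed; a pose out of reach is approached as far as the arm can. A shift or turn number past 1, either way, is cut back to 1. A call with a gripper value outside its range is refused whole. The fingers move at their own pace and stop on an object; "squeeze" is the grip in N (left out, the last holds). Time passes only in rows, so rows that repeat a pose let the fingers close. It gives the time, the measured TCP pose, the force, the opening and the grip force at its end, in the units of the state.
- ctrl.get_obs(): the state, without advancing time (a new reading comes with each control period).
- cams.camera(name): name is "scene" or "top" or "wrist"; returns (picture, depth): 400x640x3 uint8, blue, green, red; 400x640 float32, m along the optical axis (not along the pixel's ray), 0 where there is no reading.
- cams.camera_info(name): a dict with "fx", "fy", "cx", "cy" (pixels), "dist_coeffs" ([k1, k2, p1, p2, k3] as OpenCV has them; the pictures are not rectified), "world_to_cam" (4x4, takes a point from world to camera coordinates). Camera axes: x right, y down, z forward; pixel columns grow to the right and rows downward; lengths in m; the calibration is good to about 2 mm. A picture is of the moment at which its call begins: read the wrist's pose just before it. camera_info takes no time and is no camera call; for the wrist camera it gives the pose at the moment of the call.
- ctrl.hand_in(): hands the job in; it is judged then, once.
The state is a dict: "time_s": time; "qpos": joint angles; "joint_vel": joint speeds; "tau": joint torques, N m; "ee_pos": TCP position; "eef_rot": TCP orientation; "force": force on the tool from outside, world axes, zero at the start; "moment": the same for the moment, N m; "grip_width": finger opening in m; "grip_force": force on a finger pad.
Only numpy, scipy, OpenCV 4.12 (cv2) and the standard library are available. Lean on these libraries where they do the work, as an engineer would, in place of code of your own. Each camera call takes 0.05 s, during which the arm holds its last target. There are 200 camera calls.

## Working session

There is one attempt and no reset: what is moved stays moved. The work goes in short steps, Python scripts to look and compute and a tool call to move; the robot and the scene stay as the last step left them, time stands still between calls to the robot, and variables do not carry over. Pictures are saved under pics/ and viewed, at most 10 in all, crops included, and the job is handed in when it is done.

Besides the shell and the picture viewer there is one more tool, called after "Emit:" as name(argument=value, ...), one argument or row to a line, values as JSON. arm_command: Moves the arm, as the interface text tells. Its arguments: {"type":"object","properties":{"plan":{"type":"array"},"squeeze":{"type":"number"}},"required":["plan"]}

```bash
mkdir -p pics
python3 - <<'E'
from station import ctrl, cams
import cv2
o=ctrl.get_obs(); print(o['time_s'],o['ee_pos'],o['eef_rot'],o['grip_width'])
for n in ("top","scene"):
    p,d=cams.camera(n); cv2.imwrite(f'pics/{n}0.png',p)
    import numpy as np; np.save(f'pics/{n}0.npy',d)
    i=cams.camera_info(n); print(i)
E
```

```text
0.0 [0.17020471 0.52273521 0.20490134] [-3.14043737e+00 -8.52111422e-05  2.82678940e+00] 0.09421546713929509
{'fx': 444.9636882934318, 'fy': 444.9636882934318, 'cx': 321.621166710832, 'cy': 200.93834162437687, 'dist_coeffs': array([-0.00739359,  0.        ,  0.        ,  0.        ,  0.        ]), 'world_to_cam': array([[-0.00785159, -0.99993393,  0.00839543, -0.01352839],
       [-0.98708561,  0.0064068 , -0.16006547,  0.53934657],
       [ 0.1600011 , -0.00954378, -0.9870707 ,  0.78865667],
       [ 0.        ,  0.        ,  0.        ,  1.        ]])}
{'fx': 459.35522465067015, 'fy': 459.35522465067015, 'cx': 317.3828177979643, 'cy': 203.752634142663, 'dist_coeffs': array([-0.03415379,  0.        ,  0.        ,  0.        ,  0.        ]), 'world_to_cam': array([[ 0.83127131, -0.55580081, -0.0085712 , -0.44717435],
       [-0.27019294, -0.3905367 , -0.88004367,  0.17572981],
       [ 0.48578161,  0.73387093, -0.47481541,  0.59854633],
       [ 0.        ,  0.        ,  0.        ,  1.        ]])}
```

View pics/top0.png

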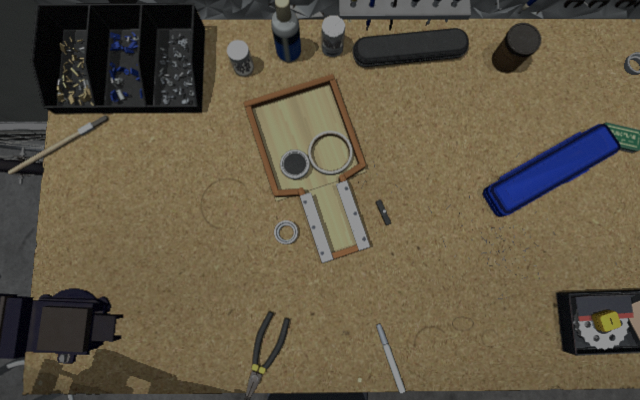

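The tray sits mid-picture, with its channel pointing down towards the robot. The tin is at about (294,164), the roll at (330,152), the cup at (286,232) and the pad at (383,212). I'll enlarge this area.

Run:
```python
import cv2
p=cv2.imread('pics/top0.png')[70:270,235:395]
cv2.imwrite('pics/c0.png',cv2.resize(p,None,fx=3,fy=3,interpolation=cv2.INTER_CUBIC))
```

```text
(no output)
```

View pics/c0.png

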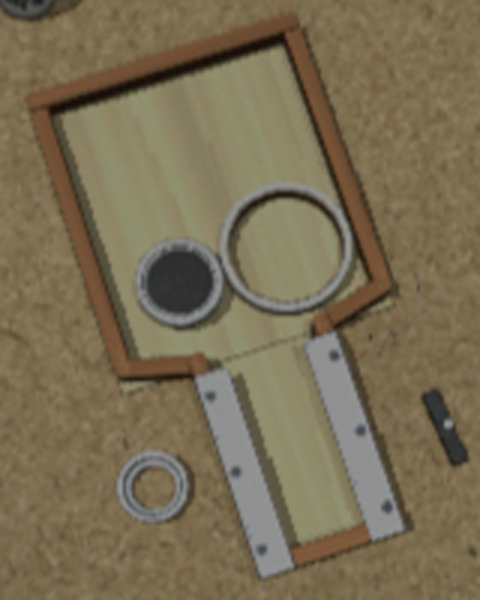

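Enlarged crop (3x, offset (235,70)): back outer corners are at (28,100) and (297,15). Lip corners are at (195,373), (262,578), (408,528) and (338,332). The tin top is centred at (180,283) with radius about 43, and the roll top at (288,248) with radius about 67. The tin is on the -y side and the roll on the +y side.

```bash
cat > h.py <<'E'
import numpy as np, cv2, json
from station import ctrl, cams
def w(px,z,name="top",info=None):
    i=info or cams.camera_info(name)
    K=np.array([[i['fx'],0,i['cx']],[0,i['fy'],i['cy']],[0,0,1]])
    u=cv2.undistortPoints(np.array([[px]],float),K,i['dist_coeffs'])[0,0]
    T=i['world_to_cam'];R=T[:3,:3];c=-R.T@T[:3,3];r=R.T@np.array([*u,1.])
    return c+r*(z-c[2])/r[2]
def top(cr,z): return w((cr[0]/3+235-1/3,cr[1]/3+70-1/3),z)
E
python3 - <<'E'
from h import *
P=[((28,100),(-207,-94),.028),((297,15),(-207,94),.028),((195,373),(10,-47),.04),((262,578),(142,-47),.04),((408,528),(142,47),.04),((338,332),(10,47),.04),((232,368),(10,-25),.04),((304,338),(10,25),.04)]
W=np.array([top(a,z)[:2] for a,_,z in P]);t=np.array([b for _,b,_ in P])/1e3
a=t-t.mean(0);b=W-W.mean(0);H=a.T@b
th=np.arctan2(H[0,1]-H[1,0],H[0,0]+H[1,1]);R=np.array([[np.cos(th),-np.sin(th)],[np.sin(th),np.cos(th)]])
o=W.mean(0)-R@t.mean(0);print('yaw',th,'org',o)
print('resid mm',np.round((W-(t@R.T+o))*1e3,1).tolist())
json.dump([th,*o],open('tray.json','w'))
for n,c,z in(('tin',(180,283),.03),('roll',(288,248),.024),('cup',(153,487),.019),('pad',(445,427),.023)):
    q=top(c,z)[:2];print(n,q,'tray mm',np.round((q-o)@R*1e3,1))
d=np.load('pics/top0.npy');print(d[164,294],d[100,290])
E
```

```text
yaw -2.8240582206802416 org [ 0.57440848 -0.01866414]
resid mm [[-3.1, -1.1], [-3.1, -0.3], [3.1, 0.9], [0.7, 1.1], [1.2, 0.1], [-0.6, 0.0], [-0.8, -1.4], [2.6, 0.6]]
tin [0.61383201 0.03382066] tray mm [-53.8 -37.6]
roll [ 0.63827932 -0.03597618] tray mm [-55.3  36.4]
cup [0.4837625 0.0512674] tray mm [ 64.3 -94.7]
pad [ 0.52037573 -0.13476616] tray mm [87.6 93.4]
0.8594655 0.8994514
```

```bash
cat >> h.py <<'E'
from scipy.spatial.transform import Rotation as Ro
def go(x,y,z,yaw_off=0.):
    """shift (mm) and turn in tool axes from present pose to tray x,y (mm), world z (mm), tool x at tray yaw+yaw_off, pointing down"""
    th,ox,oy=json.load(open('tray.json'));s=ctrl.get_obs()
    p=np.array([ox+(np.cos(th)*x-np.sin(th)*y)/1e3,oy+(np.sin(th)*x+np.cos(th)*y)/1e3,z/1e3])
    R0=Ro.from_euler('xyz',s['eef_rot']);R1=Ro.from_euler('xyz',[np.pi,0,th+yaw_off])
    print('target',p.round(4),'shift',R0.inv().apply((p-s['ee_pos'])*1e3).round(1),'turn',(R0.inv()*R1).as_rotvec().round(3))
def where():
    th,ox,oy=json.load(open('tray.json'));s=ctrl.get_obs();d=s['ee_pos'][:2]-[ox,oy];c,n=np.cos(th),np.sin(th)
    print('t',round(s['time_s'],2),'tray',(np.array([c*d[0]+n*d[1],-n*d[0]+c*d[1],s['ee_pos'][2]])*1e3).round(1),'yaw-tray',round(s['eef_rot'][2]-th,3),'F',s['force'].round(1),'w',round(s['grip_width'],4),s['qpos'].round(2))
E
python3 -c "
from h import *
go(-55,36,120)"
```

```text
target [ 0.6379 -0.0357  0.12  ] shift [-617.6 -386.2   85.3] turn [-0.001 -0.    -0.632]
```

The manual's scale: shifts go in shares of 600 mm and turns go in shares of 2 pi rad. Converting my numbers, -510 mm / 600 = -0.85, -470 mm / 600 = -0.7833, -0.632 rad / 6.2832 = -0.1006.

Emit:
arm_command(
  plan=[
    [[-0.075,-0.0467,0,0,0,-0.0159,1],[-0.15,-0.0933,0,0,0,-0.0318,1],[-0.225,-0.14,0,0,0,-0.0477,1],[-0.3,-0.1867,0,0,0,-0.0637,1],[-0.375,-0.2333,0,0,0,-0.0796,1],[-0.45,-0.28,0,0,0,-0.1006,1],[-0.5167,-0.3233,0,0,0,-0.1006,1],[-0.5833,-0.365,0,0,0,-0.1006,1],[-0.65,-0.4067,0,0,0,-0.1006,1],[-0.7167,-0.4483,0,0,0,-0.1006,1],[-0.7833,-0.49,0,0,0,-0.1006,1],[-0.85,-0.5317,0,0,0,-0.1006,1]],
  ],
)

```text
time_s: 1.3
ee_pos: [0.5538, 0.0641, 0.2052]
eef_rot: [3.141, -0.0, -2.825]
force: [1.2, 1.0, 1.4]
grip_width: 0.002
grip_force: 0.0
```

```bash
python3 -c "
from h import *
where();go(-55,36,100)"
```

```text
t 1.3 tray [ -6.3 -85.  205.2] yaw-tray -0.001 F [1.2 1.  1.4] w 0.002 [ 0.05  0.32  1.5   0.    1.33 -1.84]
target [ 0.6379 -0.0357  0.1   ] shift [ -48.8 -121.   105.2] turn [ 0.    -0.    -0.001]
```

Converted, 165 mm / 600 = 0.275, -121 mm / 600 = -0.2017.

Emit:
arm_command(
  plan=[
    [[-0.0283,-0.0667,0.0333,0,0,0,1],[-0.0567,-0.1333,0.0667,0,0,0,1],[-0.0817,-0.2017,0.1167,0,0,0,1],[-0.0817,-0.2017,0.175,0,0,0,1],[-0.0817,-0.2017,0.2167,0,0,0,1],[-0.0817,-0.2017,0.25,0,0,0,1],[-0.0817,-0.2017,0.275,0,0,0,1],[-0.0817,-0.2017,0.275,0,0,0,1]],
  ],
)

```text
time_s: 2.1
ee_pos: [0.6361, -0.0335, 0.0383]
eef_rot: [3.14, -0.003, -2.824]
force: [0.7, 0.3, 0.5]
grip_width: 0.0006
grip_force: 0.0
```

```bash
python3 -c "
from h import *
where()
p,d=cams.camera('wrist');cv2.imwrite('pics/w1.png',p)"
```

```text
t 2.1 tray [-54.   33.4  38.3] yaw-tray -0.0 F [0.7 0.3 0.5] w 0.0006 [-0.11  0.66  1.4  -0.    1.08 -2.  ]
```

View pics/w1.png

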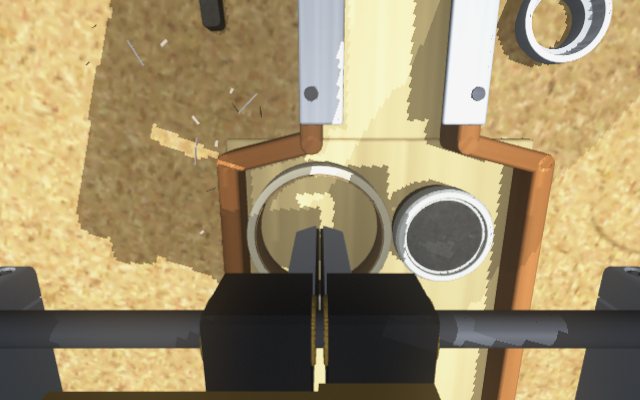

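The finger tips (320,230) are in the middle of the roll's hole. Next I lower them and drag the roll back.

Converted, -104 mm / 600 = -0.1733, -97 mm / 600 = -0.1617.

Emit:
arm_command(
  plan=[
    [[0,0,0.025,0,0,0,1],[0,0,0.0433,0,0,0,1],[-0.0133,0,0.0433,0,0,0,1],[-0.03,0,0.0433,0,0,0,1],[-0.0467,0.0017,0.0433,0,0,0,1],[-0.065,0.0033,0.0433,0,0,0,1],[-0.0833,0.005,0.0433,0,0,0,1],[-0.1033,0.0067,0.0433,0,0,0,1],[-0.1233,0.0083,0.0433,0,0,0,1],[-0.1433,0.0083,0.0433,0,0,0,1],[-0.1617,0.0083,0.0433,0,0,0,1],[-0.1733,0.0083,0.0433,0,0,0,1]],
  ],
)

```text
time_s: 3.35
ee_pos: [0.7353, 0.004, 0.0146]
eef_rot: [-3.141, 0.0, -2.824]
force: [-1.4, -0.4, 0.2]
grip_width: 0.0005
grip_force: 0.3
```

```bash
python3 -c "
from h import *
where()
p,d=cams.camera('scene');cv2.imwrite('pics/s1.png',p)
p=cams.camera('top')[0][70:270,235:395]
cv2.imwrite('pics/c1.png',cv2.resize(p,None,fx=3,fy=3,interpolation=cv2.INTER_CUBIC));where()"
```

```text
t 3.35 tray [-159.9   28.7   14.6] yaw-tray -0.0 F [-1.4 -0.4  0.2] w 0.0005 [-0.04  0.9   1.04 -0.    1.2  -1.93]
t 3.45 tray [-159.7   28.7   14.4] yaw-tray 0.0 F [-0.1  0.5 -0.2] w 0.0005 [-0.04  0.9   1.04  0.    1.2  -1.93]
```

View pics/s1.png

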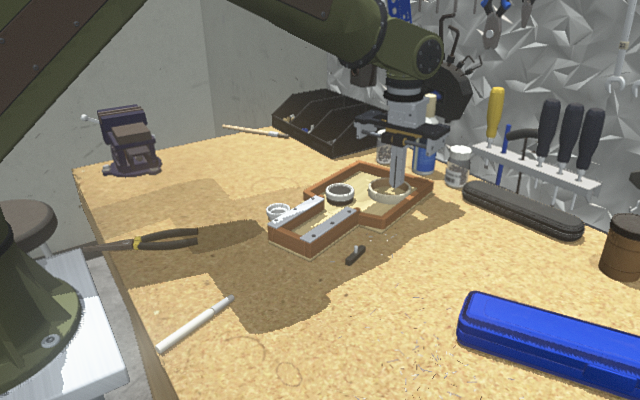

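The scene picture shows the roll dragged to the back of the wide part, with the tin still at its spot. Next I rise and go over the tin, gripper turned diagonally.

Converted, 106 mm / 600 = 0.1767, 85 mm / 600 = 0.1417, 0.87 rad / 6.2832 = 0.1385.

Emit:
arm_command(
  plan=[
    [[0.0133,0,0,0,0,0,1],[0.0167,0,-0.0417,0,0,0,1],[0.0233,0,-0.1,0,0,0,1],[0.0667,0.025,-0.1083,0,0,0.0223,0.2],[0.1083,0.05,-0.1083,0,0,0.0446,-0.5],[0.1417,0.075,-0.1083,0,0,0.0668,-0.5],[0.1767,0.11,-0.1083,0,0,0.0891,-0.5],[0.1767,0.11,-0.1083,0,0,0.1114,-0.5],[0.1767,0.11,-0.1083,0,0,0.1385,-0.5],[0.1767,0.11,-0.1083,0,0,0.1385,-0.5],[0.1767,0.11,-0.1083,0,0,0.1385,-0.5]],
  ],
)

```text
time_s: 4.55
ee_pos: [0.6131, 0.033, 0.0796]
eef_rot: [3.142, 0.0, 2.592]
force: [-0.2, 0.1, -0.7]
grip_width: 0.0606
grip_force: 0.0
```

```bash
python3 -c "
from h import *
where();go(-54,-37.5,14,-0.87)
p,d=cams.camera('wrist');cv2.imwrite('pics/w2.png',p)"
```

```text
t 4.55 tray [-52.9 -37.   79.6] yaw-tray 5.416 F [-0.2  0.1 -0.7] w 0.0606 [-0.01  0.56  1.45 -0.    1.13 -1.03]
target [0.614  0.0338 0.014 ] shift [-0.4  1.1 65.6] turn [0.    0.    0.003]
```

View pics/w2.png

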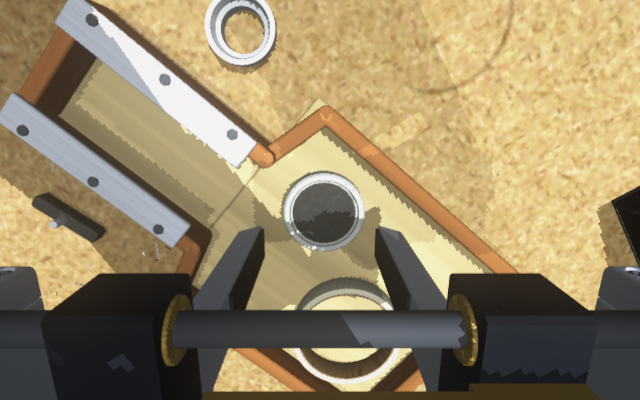

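The tin, centred at (323,211), lies evenly between the fingers (263 and 377). The roll is at the bottom, about (345,330). Next I lower, close lightly and drag the tin to the middle line.

Converted, 65 mm / 600 = 0.1083, 55 mm / 600 = 0.0917.

Emit:
arm_command(
  plan=[
    [[0,0.0017,0.025,0,0,0,-0.55],[0,0.0017,0.05,0,0,0,-0.55],[0,0.0017,0.07,0,0,0,-0.55],[0,0.0017,0.0917,0,0,0,-0.55],[0,0.0017,0.1083,0,0,0,-0.5],[0,0.0017,0.1083,0,0,0,-0.3],[0,0.0017,0.1083,0,0,0,-0.1],[0,0.0017,0.1083,0,0,0,-0.1],[0,0.0017,0.1083,0,0,0,-0.1]],
  ],
  squeeze=5,
)

```text
time_s: 5.5
ee_pos: [0.614, 0.034, 0.015]
eef_rot: [3.141, 0.001, 2.589]
force: [0.5, 0.1, -0.1]
grip_width: 0.0568
grip_force: 5.0
```

```bash
python3 -c "
from h import *
where();go(-50,0,14.5,-0.87)"
```

```text
t 5.5 tray [-54.  -37.7  15. ] yaw-tray 5.413 F [ 0.5  0.1 -0.1] w 0.0568 [-0.    0.65  1.48 -0.    1.01 -1.02]
target [ 0.6219 -0.0031  0.0145] shift [-26.2 -27.4   0.6] turn [ 0.     0.001 -0.   ]
```

Converted, -65 mm / 600 = -0.1083, -30 mm / 600 = -0.05.

Emit:
arm_command(
  plan=[
    [[-0.0067,-0.0083,0,0,0,0,-0.1],[-0.015,-0.0183,0,0,0,0,-0.1],[-0.0233,-0.0283,0,0,0,0,-0.1],[-0.0317,-0.0383,0,0,0,0,-0.1],[-0.04,-0.05,0,0,0,0,-0.1],[-0.04,-0.05,0,0,0,0,-0.1],[-0.04,-0.05,0,0,0,0,-0.5],[-0.04,-0.05,0,0,0,0,-0.5],[-0.04,-0.05,0,0,0,0,-0.5],[-0.04,-0.05,-0.0417,0,0,0,-0.5],[-0.04,-0.05,-0.1083,0,0,0,-0.5]],
  ],
)

```text
time_s: 6.6
ee_pos: [0.6169, -0.0038, 0.0778]
eef_rot: [-3.139, -0.004, 2.589]
force: [0.8, -1.1, 0.6]
grip_width: 0.0709
grip_force: 0.0
```

```bash
python3 -c "
from h import *
where();go(-100,0,80,0)
p=cams.camera('top')[0][70:270,235:395]
cv2.imwrite('pics/c2.png',cv2.resize(p,None,fx=3,fy=3,interpolation=cv2.INTER_CUBIC))"
```

```text
t 6.6 tray [-45.   -0.9  77.8] yaw-tray 5.413 F [ 0.8 -1.1  0.6] w 0.0709 [-0.07  0.57  1.44  0.    1.13 -1.08]
target [0.6694 0.0126 0.08  ] shift [-36.1  41.5  -2.4] turn [-0.    -0.005 -0.87 ]
```

```bash
python3 -c "
from h import *
go(-87,-1,80,0)"
```

```text
target [0.6567 0.0094 0.08  ] shift [-23.9  30.4   6.8] turn [ 0.     0.007 -0.87 ]
```

Converted, 30 mm / 600 = 0.05, -24 mm / 600 = -0.04, -0.87 rad / 6.2832 = -0.1385.

Emit:
arm_command(
  plan=[
    [[-0.0083,0.01,0,0,0,-0.0223,0.3],[-0.0167,0.02,0,0,0,-0.0446,0.7],[-0.0267,0.0333,0,0,0,-0.0668,0.7],[-0.04,0.05,0,0,0,-0.0891,0.7],[-0.04,0.05,0,0,0,-0.1114,0.7],[-0.04,0.05,0,0,0,-0.1385,0.7],[-0.04,0.05,0,0,0,-0.1385,0.7],[-0.04,0.05,0,0,0,-0.1385,0.7],[-0.04,0.05,0,0,0,-0.1385,0.7],[-0.04,0.05,0,0,0,-0.1385,0.7]],
  ],
)

```text
time_s: 7.65
ee_pos: [0.6545, 0.0088, 0.0795]
eef_rot: [-3.142, 0.0, -2.827]
force: [-0.1, -0.0, 0.4]
grip_width: 0.0141
grip_force: 0.0
```

```bash
python3 -c "
from h import *
where();go(-87,-1,14,0)
p,d=cams.camera('wrist');q=cv2.imread('pics/c2.png')
p=cv2.resize(p,(480,300));cv2.imwrite('pics/m3.png',np.vstack([p,q[:300]]))"
```

```text
t 7.65 tray [-84.7  -1.1  79.5] yaw-tray -0.002 F [-0.1 -0.   0.4] w 0.0141 [-0.04  0.65  1.32 -0.    1.18 -1.93]
target [0.6567 0.0094 0.014 ] shift [-2.3 -0.1 65.5] turn [-0.     0.    -0.002]
```

View pics/m3.png

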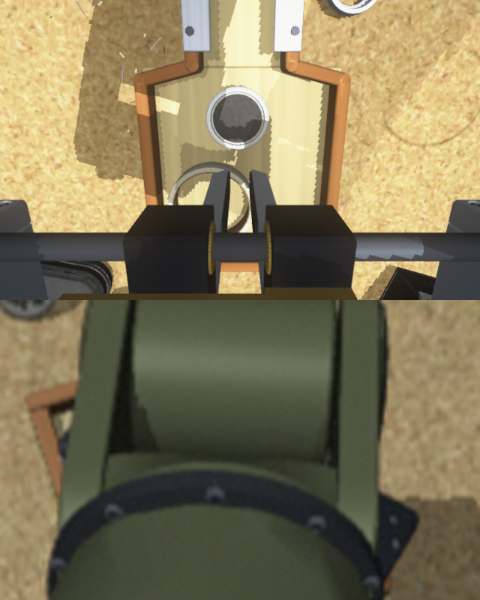

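Wrist view: the tin is on the middle line at about (238,118) in the half-size picture, i.e. (317,157) full size. The roll's front edge is at about (208,163), i.e. (277,217). I'll compute these positions.

```bash
python3 -c "
from h import *
th,ox,oy=json.load(open('tray.json'));i=cams.camera_info('wrist');c,n=np.cos(th),np.sin(th)
for nm,p,z in(('tin',(317.5,157.5),.03),('tin rear',(317.5,200),.03),('rollfront',(278,217),.024),('roll left',(224,262),.024)):
    d=w(p,z,info=i)[:2]-[ox,oy];print(nm,np.round([1e3*(c*d[0]+n*d[1]),1e3*(-n*d[0]+c*d[1])],1))
where()"
```

```text
tin [-45.1  -0.7]
tin rear [-74.3  -0.7]
rollfront [-88.4  27.4]
roll left [-123.    68.1]
t 7.7 tray [-84.7  -1.1  79.5] yaw-tray -0.002 F [ 0.1 -0.1 -0.3] w 0.014 [-0.04  0.65  1.32 -0.    1.18 -1.93]
```

```bash
cat >> h.py <<'E'
def find(name='wrist'):
    th,ox,oy=json.load(open('tray.json'));i=cams.camera_info(name);c,n=np.cos(th),np.sin(th)
    p,d=cams.camera(name);v,u=np.nonzero(d>0);z=d[v,u]
    K=np.array([[i['fx'],0,i['cx']],[0,i['fy'],i['cy']],[0,0,1]])
    q=cv2.undistortPoints(np.c_[u,v].astype(float)[:,None],K,i['dist_coeffs'])[:,0]
    T=i['world_to_cam'];P=(np.c_[q*z[:,None],z]-T[:3,3])@T[:3,:3]
    x,y=P[:,0]-ox,P[:,1]-oy;t=np.c_[c*x+n*y,-n*x+c*y,P[:,2]]*1e3
    from scipy.optimize import least_squares
    for nm,lo,hi,r,box in(('roll',20,27,35,(-190,-60,-78,79)),('tin',27,34,26,(-110,130,-34,34))):
        m=(t[:,2]>lo)&(t[:,2]<hi)&(t[:,0]>box[0])&(t[:,0]<box[1])&(t[:,1]>box[2])&(t[:,1]<box[3]);s=t[m]
        if nm=='roll' and len(s)>30:
            f=least_squares(lambda a:np.hypot(s[:,0]-a[0],s[:,1]-a[1])-35,[-135,28],loss='soft_l1',f_scale=4)
            print(nm,len(s),'centre',f.x.round(1),'x',s[:,0].min().round(),s[:,0].max().round(),'y',s[:,1].min().round(),s[:,1].max().round())
        elif len(s)>30: print(nm,len(s),'median',np.median(s,0).round(1),'x',np.percentile(s[:,0],[1,99]).round(1),'y',np.percentile(s[:,1],[1,99]).round(1))
E
python3 -c "
from h import *
find()"
```

```text
roll 1962 centre [-127.2   27. ] x -165.0 -60.0 y -20.0 79.0
tin 5055 median [-44.4   0.2  28.2] x [-71.6  -4.5] y [-26.6  30.7]
```

Converted, 65 mm / 600 = 0.1083, 55 mm / 600 = 0.0917.

Emit:
arm_command(
  plan=[
    [[0,0.0183,0.0083,0,0,0,1],[0,0.0183,0.0333,0,0,0,1],[0,0.0183,0.0633,0,0,0,1],[0,0.0183,0.0917,0,0,0,1],[0,0.0183,0.1083,0,0,0,1],[0,0.0183,0.1083,0,0,0,1],[0.0083,0.0183,0.1083,0,0,0,1],[0.0167,0.0183,0.1083,0,0,0,1],[0.025,0.0183,0.1083,0,0,0,1],[0.0317,0.0183,0.1083,0,0,0,1],[0.025,0.0183,0.1083,0,0,0,1],[0.025,0.0183,0.1083,0,0,0,1]],
  ],
)

```text
time_s: 8.95
ee_pos: [0.6373, 0.0147, 0.0148]
eef_rot: [-3.141, 0.001, -2.824]
force: [0.4, -0.3, 0.0]
grip_width: 0.0005
grip_force: 0.0
```

```bash
python3 -c "
from h import *
where();find()
p,d=cams.camera('wrist');cv2.imwrite('pics/w4.png',p)"
```

```text
t 8.95 tray [-70.2 -12.   14.8] yaw-tray -0.0 F [ 0.4 -0.3  0. ] w 0.0005 [-0.03  0.69  1.41  0.    1.04 -1.92]
roll 2195 centre [-117.1   44.7] x -165.0 -60.0 y -25.0 79.0
tin 10092 median [-25.8   0.3  28.2] x [-60.6   0.9] y [-26.   30.9]
```

View pics/w4.png

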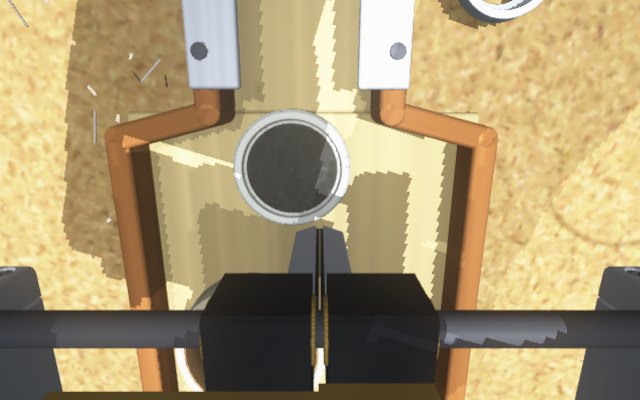

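The tin is at (291,167), right before the opening and near the channel's middle line (about column 298). The roll is behind at lower left. I'll centre the fingers, open them slightly and push.

Converted, 60 mm / 600 = 0.1, 52 mm / 600 = 0.0867.

Emit:
arm_command(
  plan=[
    [[-0.0017,-0.0067,0,0,0,0,0.78],[-0.0017,-0.015,0,0,0,0,0.78],[-0.0017,-0.0217,0,0,0,0,0.78],[-0.0017,-0.0217,0,0,0,0,0.78],[0.01,-0.0217,0,0,0,0,0.78],[0.0217,-0.0217,0,0,0,0,0.78],[0.0333,-0.0217,0,0,0,0,0.78],[0.0467,-0.0217,0,0,0,0,0.78],[0.06,-0.0217,0,0,0,0,0.78],[0.0733,-0.0217,0,0,0,0,0.78],[0.0867,-0.0217,0,0,0,0,0.78],[0.1,-0.0217,0,0,0,0,0.78]],
  ],
)

```text
time_s: 10.25
ee_pos: [0.5832, -0.0167, 0.0145]
eef_rot: [-3.142, 0.0, -2.824]
force: [1.0, -0.4, -0.2]
grip_width: 0.0106
grip_force: 0.1
```

```bash
python3 -c "
from h import *
where()
p,d=cams.camera('wrist');cv2.imwrite('pics/w5.png',p)"
```

```text
t 10.25 tray [-9.   0.9 14.5] yaw-tray -0.0 F [ 1.  -0.4 -0.2] w 0.0106 [-0.09  0.59  1.58  0.    0.97 -1.98]
```

View pics/w5.png

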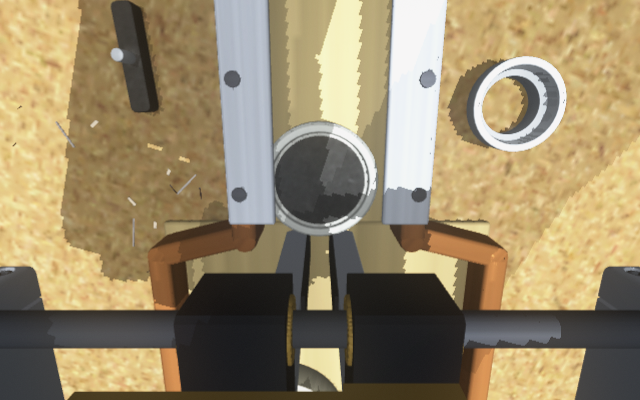

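The tin, at (320,178), has entered under the lips. The slot's centre is at about column 329, so I shift 2 mm right and keep pushing.

Converted, 68 mm / 600 = 0.1133, 65 mm / 600 = 0.1083.

Emit:
arm_command(
  plan=[
    [[0.01,0.0033,0,0,0,0,0.78],[0.0217,0.0033,0,0,0,0,0.78],[0.0333,0.0033,0,0,0,0,0.78],[0.045,0.0033,0,0,0,0,0.78],[0.0567,0.0033,0,0,0,0,0.78],[0.0683,0.0033,0,0,0,0,0.78],[0.08,0.0033,0,0,0,0,0.78],[0.0917,0.0033,0,0,0,0,0.78],[0.1017,0.0033,0,0,0,0,0.78],[0.1083,0.0033,0,0,0,0,0.78],[0.1133,0.0033,0,0,0,0,0.78],[0.1133,0.0033,0,0,0,0,0.78]],
  ],
)

```text
time_s: 11.5
ee_pos: [0.5184, -0.0359, 0.0144]
eef_rot: [3.142, -0.0, -2.825]
force: [0.8, -0.5, -0.2]
grip_width: 0.0106
grip_force: 0.0
```

```bash
python3 -c "
from h import *
where();find()
p,d=cams.camera('wrist');cv2.imwrite('pics/w6.png',p)"
```

```text
t 11.5 tray [58.6 -1.1 14.4] yaw-tray -0.001 F [ 0.8 -0.5 -0.2] w 0.0106 [-0.14  0.48  1.77 -0.    0.89 -2.03]
tin 9409 median [97.1 -2.7 28.1] x [ 68.  123.8] y [-28.5  21.1]
```

View pics/w6.png

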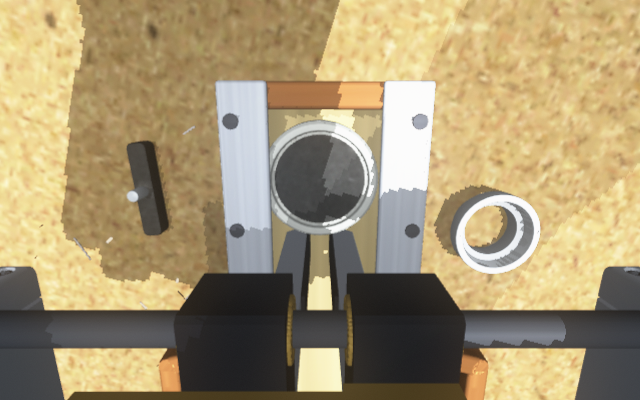

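The tin's front edge (row 120) is still about 6 mm short of the stop's face (row 108). I'll push gently on.

Converted, 5.5 mm / 600 = 0.0092, 5 mm / 600 = 0.0083.

Emit:
arm_command(
  plan=[
    [[0.0025,0,0,0,0,0,0.78],[0.005,0,0,0,0,0,0.78],[0.0067,0,0,0,0,0,0.78],[0.0083,0,0,0,0,0,0.78],[0.0092,0,0,0,0,0,0.78],[0.0092,0,0,0,0,0,0.78]],
  ],
)

```text
time_s: 12.2
ee_pos: [0.5134, -0.0375, 0.0145]
eef_rot: [3.142, -0.0, -2.824]
force: [0.2, -0.5, 0.2]
grip_width: 0.0104
grip_force: 0.0
```

```bash
python3 -c "
from h import *
where();find()"
```

```text
t 12.2 tray [63.9 -1.1 14.5] yaw-tray -0.0 F [ 0.2 -0.5  0.2] w 0.0104 [-0.14  0.47  1.78  0.    0.89 -2.03]
tin 9434 median [101.9  -3.1  28.1] x [ 73.3 128.5] y [-28.4  21.1]
```

Almost touching. I push in small steps until there is contact force.

Converted, 1.5 mm / 600 = 0.0025, 1 mm / 600 = 0.0017.

Emit:
arm_command(
  plan=[
    [[0.0008,0,0,0,0,0,0.78],[0.0017,0,0,0,0,0,0.78],[0.0025,0,0,0,0,0,0.78],[0.0025,0,0,0,0,0,0.78]],
  ],
)

```text
time_s: 12.65
ee_pos: [0.513, -0.0379, 0.0149]
eef_rot: [-3.141, 0.003, -2.824]
force: [6.0, 1.7, -0.1]
grip_width: 0.0103
grip_force: 3.1
```

Contact: about 6 N against the stop. Now I back off 10 mm, rise, and move up and back so I can see the roll.

Converted, 260 mm / 600 = 0.4333, 220 mm / 600 = 0.3667.

Emit:
arm_command(
  plan=[
    [[-0.0067,0,0,0,0,0,0.78],[-0.0167,0,0,0,0,0,0.78],[-0.02,0,0,0,0,0,0.78],[-0.02,0,-0.0333,0,0,0,0.78],[-0.02,0,-0.0833,0,0,0,0.78],[-0.02,0,-0.15,0,0,0,0.78],[-0.02,0.0667,-0.2167,0,0,0,0.78],[-0.02,0.1417,-0.2667,0,0,0,0.78],[-0.02,0.2167,-0.2667,0,0,0,0.78],[-0.02,0.2917,-0.2667,0,0,0,0.78],[-0.02,0.3667,-0.2667,0,0,0,0.78],[-0.02,0.4333,-0.2667,0,0,0,0.78]],
  ],
)

```text
time_s: 13.85
ee_pos: [0.4413, 0.2147, 0.1746]
eef_rot: [-3.142, -0.0, -2.824]
force: [1.6, -0.0, -0.2]
grip_width: 0.0105
grip_force: 0.0
```

```bash
python3 -c "
from h import *
where();find('top')
p=cams.camera('top')[0][70:270,235:395]
cv2.imwrite('pics/c7.png',cv2.resize(p,None,fx=3,fy=3,interpolation=cv2.INTER_CUBIC))"
```

```text
t 13.85 tray [  53.6 -263.3  174.6] yaw-tray 0.0 F [ 1.6 -0.  -0.2] w 0.0105 [ 0.38  0.2   1.72 -0.    1.22 -1.51]
roll 315 centre [-136.2   28.7] x -179.0 -94.0 y -14.0 72.0
tin 667 median [99.4  0.2 30.2] x [-98.3 127. ] y [-25.   23.7]
```

View pics/c7.png

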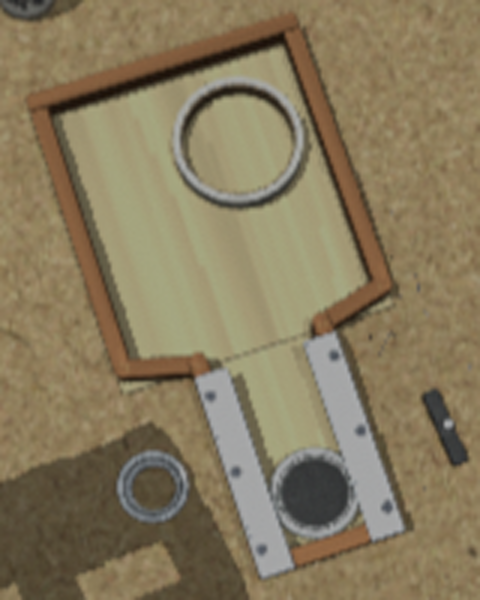

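The tin, at (315,492), is at the stop. The roll, at (239,142), lies in the wide part at tray (-136, 29). The cup (153,487) and pad (445,427) have not moved. I'll hand in.

```bash
python3 -c "
from station import ctrl
print(ctrl.hand_in())"
```

```text
the job is handed in; nothing more can be done
None
```

The job is handed in, with no verdict returned: the last pictures show the tin flat in the channel against the end stop, the roll in the wide part about 136 mm behind the neck, and the cup and brake pad unmoved, at about 14 s of the 42 s allowed.

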